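Drop a U-bolt over an exhaust pipe and through its support bracket

ROBOT

A 6-joint arm with a two-finger parallel gripper is mounted at the origin on the work surface. World frame = base frame: x ahead of the robot, y to its left, z up, the work surface at z = 0. Lengths are in m, angles in rad, forces in N, time in s.
With the tool pointing down it reaches from about 0.425 to 0.95 m from the base axis. Payload 3.5 kg.
Tool frame: the origin (TCP) lies between the finger pads; the fingertips stand 14 mm ahead of it and the grasp point (between the pads) lies 5 mm behind it; z points along the fingers, y is the direction in which the jaws open and shut (so a half turn about z gives the same grasp; the last joint's range is limited). The gripper opens to 85 mm and grips with 20 to 120 N. Pads are 22 mm wide; open, the fingers measure 114 mm over their backs; the gripper's body (76 mm by 85 mm) begins 54 mm behind the grasp point. The pads swing forward as they close: fully open they stand 13 mm farther back than shut.
Start: joints at [-0.15, 0.286, 1.577, -0, 1.279, -0.15], TCP at [0.675, 0, 0.245] pointing down, gripper open.
Joint ranges: [-2.77, 2.77], [-0.9, 2.22], [0.21, 2.48], [-1.53, 4.67], [0.24, 2.81], [-2.84, 2.84]. Speed limits (rad/s): [2.79, 2.79, 3.14, 3.14, 3.14, 3.14].

INTERFACE

Orientations are given as a unit quaternion [x, y, z, w].
In Python, from plant import ctrl gives the robot as it stands. The module is installed in compiled form; this text tells all that it offers.
- The arm moves only by the tool servo_tool, never from a script. Its argument "increments" is text: rows parted by semicolons, each of 7 numbers parted by spaces: the turn, a rotation vector about the tool's x, y, z in rad, then the shift along the tool's x, y, z in cm, then the finger opening in cm, from 0 to 8.54. In form: ax ay az dx dy dz claw; .... A call has 1 to 10 rows; each row is the pose to reach, as a shift and turn from the pose commanded when the call began, along the tool's axes at that moment; what a row does not reach only later rows make up. A row lasts 1/12 s, in which the tool goes at most 41.7 mm and 7.16 degrees, less where a joint would pass 70% of its speed; a pose out of reach is approached as far as the arm can. A call with a gripper value outside its range is refused whole. The fingers move at their own pace and stop on an object; "grip_force" is the grip in N (left out, the last holds). Time passes only in rows, so rows that repeat a pose let the fingers close. It gives the time, the measured TCP pose, the force and the opening at its end, in the units of the state.
- ctrl.get_state(): the state, without advancing time (a new reading comes with each control period).
- ctrl.read_camera(name): name is "scene" or "side" or "wrist"; returns (picture, depth): 420x560x3 uint8, red, green, blue; 420x560 float32, m along the optical axis (not along the pixel's ray), 0 where there is no reading.
- ctrl.camera_info(name): a dict with "camera_matrix" (3x3 intrinsics, pixels), "world_to_cam" (4x4, takes a point from world to camera coordinates). Camera axes: x right, y down, z forward; pixel columns grow to the right and rows downward; lengths in m; the calibration is good to about 2 mm. A picture is of the moment at which its call begins: read the wrist's pose just before it. camera_info takes no time and is no camera call; for the wrist camera it gives the pose at the moment of the call.
- ctrl.sign_off(): hands the job in, once; it reports no verdict.
The state is a dict: "time": time; "qpos": joint angles; "dq": joint speeds; "joint_efforts": joint torques, N m; "eef_pos": TCP position; "tcp_rot": TCP orientation; "contact_force": force on the tool from outside, world axes, zero at the start; "wrist_torque": the same for the moment, N m; "opening": opening from 0.0 (shut) to 1.0 (fully open).
Only numpy, scipy, OpenCV 4.12 (cv2) and the standard library are available. Lean on these libraries where they do the work, as an engineer would, in place of code of your own. Each camera call takes 0.05 s, during which the arm holds its last target.

TASK

Fit the exhaust pipe's U-bolt on the engine on the bed plate: take the one of the two U-bolts that fits over the pipe, set it astride the pipe with the bow on top, find the two holes of the support bracket underneath with both legs at once, and slide it fully home until the bow lies on the pipe, so that the threaded ends stand out below the bracket ready for their nuts. Leave it there upright and square across the pipe, let go of it, and leave the smaller U-bolt, the blocks and the tools where they lie.

Things in the scene. Friction and masses are not known exactly. Their poses are not given: they have to be found in the camera images.
- ubolt: The U-bolt that fits: 8 mm plain steel rod, 35 mm wide inside, 51 mm over the legs, 88 mm long, 85 g. Origin: centre of its half-round bow; leg centre lines at y = +-21.5 mm, crown's inner face at z = +17 mm, domed thread ends at z = -62 mm. z points from the thread ends to the crown, y across the legs, x square to its plane. Its pose is not reported while it is held.
- ubolt_ends (a point): Midway between the thread ends of the fitting U-bolt, axes as the U-bolt's. At the start this end rests on the bench and the crown on the top edge of a block, so the legs slope down at 34 degrees to level, away from the block (origin of the bow 36.5 mm high), y level. The block is narrower than the U, so both outer sides of the legs are free for fingers.
- ubolt_small: A smaller U-bolt of the same rod for another pipe, too narrow for this one: 27 mm inside, 43 mm over the legs, else like the first; it leans in the same way on the other block. Origin: centre of its bow. Which of the two lies left or right changes.
- pipe_seat (a point): On the axis of the 32 mm exhaust pipe, 100 mm above the bench, at the middle of the bracket's range. x along the pipe towards the engine (roughly to the robot's left), y across, z up; the pipe is level. With the thread ends on the bracket plate the U-bolt's origin is 34 mm above this point; fully home about 1 mm below it, crown on the pipe, the ends 30 mm below the plate with free space under them.
- rig: Bed plate 345 x 150 x 12 mm with finned cylinder and head (x 140 to 270 mm from here, 124 wide, 170 high) and pipe (x -100 to +127), all fixed. Origin: on the bench under pipe_seat, same axes. Under the pipe stands the grey support bracket, a bridge 60 mm long in x and 84 wide, fixed; its level top plate, 5 mm thick, lies 72 mm above the bench.
- bed (a point): Point on the bed plate's top under pipe_seat, same axes. The bracket plate has two chamfered 10 mm holes at y = +-21.5 mm, midway along it, and between them a saddle 26 mm wide under the pipe. It is bolted through slots: the holes lie anywhere from x = -12 to +12 mm; this is not reported, so look, or feel with the legs along the pipe. They are never off in y or turned.
- block_a: Steel block 40 x 30 x 45 mm (x, y, z), 0.4 kg, loose; the fitting U-bolt's crown leans on the top edge of its +x face, which looks roughly away from the robot. Origin: centre of its underside.
- block_b: The same kind of block, under the smaller U-bolt. Origin: centre of its underside.
- wrench: Bystander: steel spanner 170 mm long lying on the mat. Origin: centre of its underside.
- paste_tin: Bystander: black tin of grinding paste with a bare metal lid, 60 mm across, 50 mm tall. Origin: centre of its underside.
- pliers: Bystander: pliers with black grips, 175 mm long, lying left of the robot. Origin: on the bench under the pliers, near their joint.
Things that resemble listed ones, but are neither listed nor needed, are in the scene too. Leave any red or turquoise look-alike of the ubolt alone.

How it is judged:
At the end, for the whole second after the job is handed in: The fitting U-bolt is astride the pipe, both legs through the bracket holes, crown on the pipe: origin within 17 mm along the pipe and 4 mm sideways of the pipe point, at most 3 mm above it (8 below), upright within 0.17 rad, square to the pipe within 0.14 rad, released and at rest (x of ubolt in the frame of pipe_seat between -0.017 and 0.017 m and y of ubolt in the frame of pipe_seat between -0.004 and 0.004 m and z of ubolt in the frame of pipe_seat between -0.008 and 0.003 m and angle between ubolt's own z axis and vertical below 0.17 rad and angle between the x axis of ubolt and the x axis of pipe_seat, either way round below 0.14 rad and linear speed of ubolt below 0.02 m/s and angular speed of ubolt below 0.2 rad/s); the robot touches nothing.
It fails at once if the smaller U-bolt is moved more than 30 mm (distance of ubolt_small from where it was at the start of the episode above 0.03 m).
It fails at once if a block is moved more than 30 mm (distance of any of block_a, block_b from where it was at the start of the episode above 0.03 m).
It fails at once if the spanner is moved more than 30 mm (distance of wrench from where it was at the start of the episode above 0.03 m).
It fails at once if the paste tin is moved more than 30 mm (distance of paste_tin from where it was at the start of the episode above 0.03 m).
It fails at once if the pliers are moved more than 30 mm (distance of pliers from where it was at the start of the episode above 0.03 m).
It also fails if it takes over 48 s, if anything falls off the work surface, if the arm or the gripper's body presses on something with over 40 N, if the wrist force passes 120 N, or if a joint passes its speed limit or range.

## Working session

There is one attempt and no reset: what is moved stays moved. The work goes in short steps, Python scripts to look and compute and a tool call to move; the robot and the scene stay as the last step left them, time stands still between calls to the robot, and variables do not carry over. Pictures are saved under pics/ and viewed, and the job is handed in when it is done.

Besides the shell and the picture viewer there is one more tool, called after "Call:" as a command line: name --argument value ..., lists and objects as JSON in quotes. servo_tool: Moves the arm, as the interface text tells. Its arguments: {"type":"object","properties":{"increments":{"type":"string"},"grip_force":{"type":"number"}},"required":["increments"]}

```bash
mkdir -p pics; cat > h.py <<'E'
import numpy as np, cv2
from plant import ctrl
def grab(n,tag):
    info=ctrl.camera_info(n); p,d=ctrl.read_camera(n)
    np.savez(f'{tag}.npz',p=p,d=d,K=np.array(info['camera_matrix']),T=np.array(info['world_to_cam']))
    cv2.imwrite(f'pics/{tag}.png',p[:,:,::-1]); return p,d
def load(tag):
    z=np.load(tag+'.npz'); return z['p'],z['d'],z['K'],z['T']
def pts(d,K,T):
    v,u=np.mgrid[:d.shape[0],:d.shape[1]]
    c=np.stack([(u-K[0,2])/K[0,0]*d,(v-K[1,2])/K[1,1]*d,d],-1)
    Ti=np.linalg.inv(T); return c@Ti[:3,:3].T+Ti[:3,3]
def ray(u,v,K,T,z):
    Ti=np.linalg.inv(T); r=Ti[:3,:3]@np.array([(u-K[0,2])/K[0,0],(v-K[1,2])/K[1,1],1]); o=Ti[:3,3]
    return o+r*(z-o[2])/r[2]
def proj(P,K,T):
    c=T[:3,:3]@np.array(P)+T[:3,3]; q=K@c; return q[:2]/q[2]
def crop(tag,x0,y0,x1,y1,out,s=4):
    p=load(tag)[0][y0:y1,x0:x1,::-1]; cv2.imwrite(f'pics/{out}.png',cv2.resize(p,None,fx=s,fy=s,interpolation=cv2.INTER_CUBIC))
E
python3 - <<'E'
from h import *
for n in ['scene','side','wrist']: grab(n,n+'0')
print(ctrl.get_state())
for n in ['scene','side','wrist']: print(ctrl.camera_info(n))
E
```

```text
{'time': 0.15, 'qpos': array([-1.49982955e-01,  2.86987530e-01,  1.57787849e+00,  3.89450151e-05,
        1.27859938e+00, -1.49984078e-01]), 'dq': array([ 0.00034041, -0.00062979, -0.0059871 ,  0.00130587,  0.00037428,
        0.0010016 ]), 'joint_efforts': array([ 7.91554030e-04, -4.06602967e+01, -2.93140125e+01, -8.94972595e-05,
        3.96185191e-03, -2.97825103e-06]), 'eef_pos': array([6.74500680e-01, 1.25429059e-04, 2.44227544e-01]), 'tcp_rot': array([ 7.07110053e-01,  7.07102889e-01, -5.40744740e-04, -7.64681534e-04]), 'contact_force': array([-0.4478365 ,  0.95729593, -0.32029835]), 'wrist_torque': array([ 0.0009011 , -0.01579874, -0.005708  ]), 'opening': 1.0021943576448824}
{'camera_matrix': array([[485.67901855,   0.        , 273.68034427],
       [  0.        , 485.67901855, 218.15202912],
       [  0.        ,   0.        ,   1.        ]]), 'world_to_cam': array([[ 0.7189377 ,  0.69478233,  0.02015188, -0.33803447],
       [ 0.52596987, -0.52484489, -0.66924848, -0.23062315],
       [-0.45440541,  0.49174725, -0.74276535,  1.63648879],
       [ 0.        ,  0.        ,  0
[... 196 characters left out ...]
]), 'world_to_cam': array([[-0.99931097, -0.0320813 , -0.01866483,  0.51108148],
       [-0.00883158,  0.69396547, -0.71995411,  0.10562391],
       [ 0.03604981, -0.7192932 , -0.69377064,  1.15058391],
       [ 0.        ,  0.        ,  0.        ,  1.        ]])}
{'camera_matrix': array([[293.04567482,   0.        , 278.83240543],
       [  0.        , 293.04567482, 217.03148734],
       [  0.        ,   0.        ,   1.        ]]), 'world_to_cam': array([[ 0.9999957 ,  0.00157681, -0.00247083, -0.67348956],
       [ 0.00226431, -0.95086544,  0.30959615, -0.04045572],
       [-0.00186126, -0.30960042, -0.95086493,  0.37980617],
       [ 0.        ,  0.        ,  0.        ,  1.        ]])}
```

View pics/scene0.png

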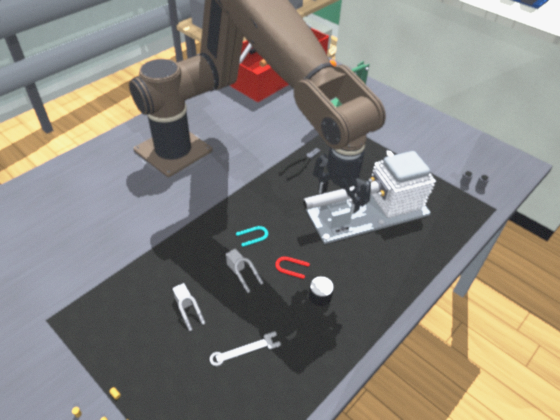

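View pics/side0.png

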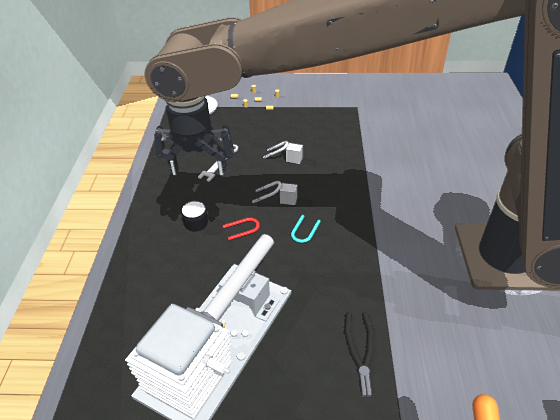

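View pics/wrist0.png

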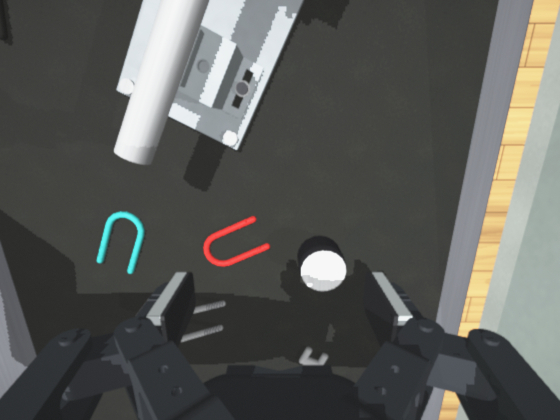

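The two grey candidates lean on blocks at scene (245,270) / side (268,190), and at scene (190,305) / side (280,150). The turquoise and red U-bolts lying flat are decoys. I'll enlarge both candidates and measure their widths.

```bash
python3 - <<'E'
from h import *
crop('side0',235,130,320,215,'c1',7)
crop('scene0',160,235,280,335,'c2',6)
p,d,K,T=load('side0'); P=pts(d,K,T)
m=P[...,2]>0.012
for (a,b,c,e) in [(240,175,305,210),(255,135,310,168)]:
    q=P[b:e,a:c][m[b:e,a:c]]; print(q.min(0),q.max(0),len(q))
p,d,K,T=load('wrist0')
E
```

```text
[ 0.47018383 -0.21469354  0.01219714] [0.58504206 0.770704   0.88382495] 444
[ 0.46811886 -0.39088871  0.01217185] [0.56408568 0.770704   0.88382495] 369
```

View pics/c1.png

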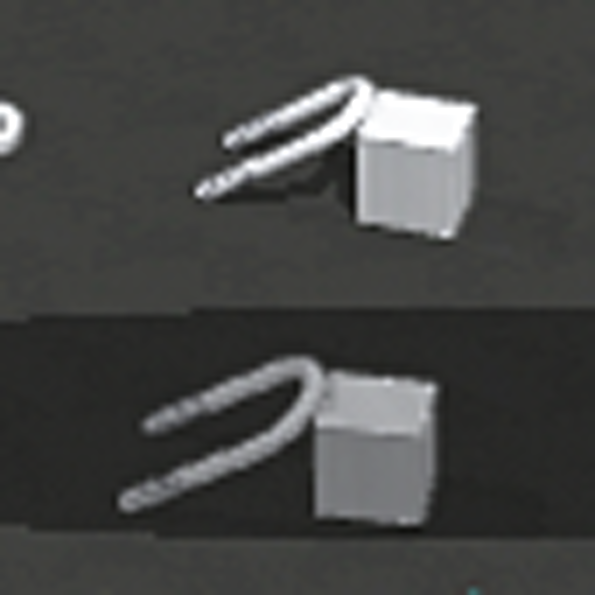

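View pics/c2.png

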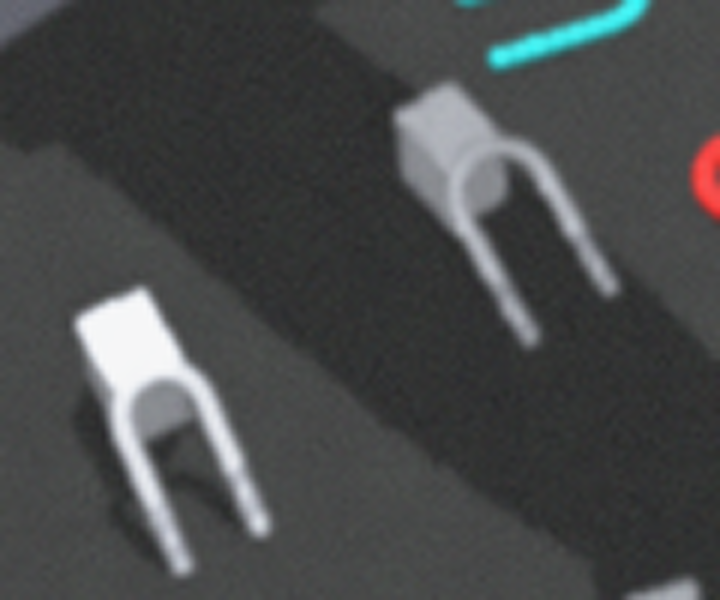

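```bash
python3 - <<'E'
from h import *
E={'side0':[(256.4,191),(252.9,201.9),(267.7,150.3),(263.9,157.6)],'scene0':[(248.8,292),(262.2,283.8),(190.3,330),(203.7,323.3)]}
for t,L in E.items():
    p,d,K,T=load(t); R=[ray(u,v,K,T,0.005) for u,v in L]
    for r in R: print(t,r.round(4))
    print(np.linalg.norm(R[0]-R[1]),np.linalg.norm(R[2]-R[3]))
# rig: depth points
for t in ['side0','scene0']:
    p,d,K,T=load(t); P=pts(d,K,T)
    m=(abs(P[...,2]-0.072)<0.004)
    cv2.imwrite(f'pics/m_{t}.png',m.astype(np.uint8)*255)
# pipe top points
    w=(P[...,2]>0.108)&(P[...,2]<0.1175)&(P[...,0]>0.45)&(P[...,0]<0.8)&(P[...,1]>-0.1)&(P[...,1]<0.4)
    q=P[w]; print(t,len(q),q.mean(0) if len(q) else 0)
p,d,K,T=load('wrist0');P=pts(d,K,T)
w=(P[...,2]>0.112)&(P[...,2]<0.122)&(P[...,1]>0.03)
v,u=np.where(w);print('wrist',len(u),u.min(),u.max(),v.min(),v.max(), d[100,160],P[100,160],P[150,130],P[30,180])
crop('wrist0',110,0,310,160,'c3',4)
E
```

```text
side0 [ 0.5845 -0.2093  0.005 ]
side0 [ 0.5907 -0.1673  0.005 ]
side0 [ 0.564 -0.385  0.005]
side0 [ 0.573 -0.351  0.005]
0.0424398081747476 0.03514473596270243
scene0 [ 0.5909 -0.2178  0.005 ]
scene0 [ 0.5976 -0.1753  0.005 ]
scene0 [ 0.5687 -0.3939  0.005 ]
scene0 [ 0.5778 -0.3591  0.005 ]
0.04297997157943165 0.03595581669716577
side0 1378 [0.60061147 0.18628649 0.11346789]
scene0 510 [0.61090922 0.16394609 0.11324629]
wrist 4199 115 192 0 163 0.24306902 [0.57492696 0.0970936  0.11092927] [0.54595246 0.0568569  0.11546592] [0.59719578 0.14726586 0.11248896]
```

View pics/c3.png

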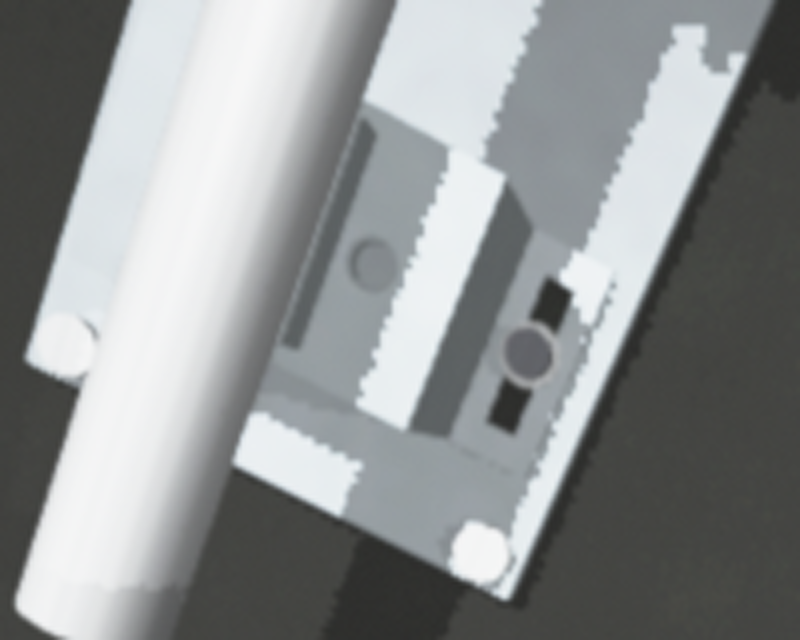

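Rays give a leg spacing of about 43 mm for the grey U-bolt at side (268,190) / scene (245,270), and 35 mm for the other. The first one, which is in shadow, therefore fits. Next I'll work out the pipe, the hole and the pick pose.

```bash
cat >> h.py <<'E'
from scipy.spatial.transform import Rotation as Ro
def frame(yaz,z):  # tool R from y azimuth (deg) and z vec
    y=np.array([np.cos(np.radians(yaz)),np.sin(np.radians(yaz)),0]); z=np.array(z)/np.linalg.norm(z)
    return np.stack([np.cross(y,z),y,z],1)
def inc(R,p):
    s=ctrl.get_state(); R0=Ro.from_quat(s['tcp_rot']).as_matrix()
    rv=Ro.from_matrix(R0.T@R).as_rotvec(); t=R0.T@(np.array(p)-s['eef_pos'])*100
    print('inc',rv.round(3),t.round(2),'deg',np.degrees(np.linalg.norm(rv)).round(1)); return rv,t
def pickR(faz=-8.8,below=54):
    a=np.radians(faz);b=np.radians(below); return frame(faz-90,[np.cos(a)*np.cos(b),np.sin(a)*np.cos(b),-np.sin(b)])
E
python3 - <<'E'
from h import *
for t,box in [('wrist0',(110,0,260,170)),('side0',(190,220,300,330))]:
    p,d,K,T=load(t);P=pts(d,K,T)
    w=(P[...,2]>0.092)&(P[...,2]<0.14); w2=np.zeros_like(w); a,b,c,e=box; w2[b:e,a:c]=1; w&=w2
    q=P[w]; 
    # line direction & fit circle in cross-section (r=16)
    from scipy.optimize import least_squares
    def f(x):
        az,c,zc=x; n=np.array([-np.sin(az),np.cos(az)]); s=q[:,:2]@n-c; return np.hypot(s,q[:,2]-zc)-0.016
    r=least_squares(f,[np.radians(60),np.array([.57,.1])@[-np.sin(1.047),np.cos(1.047)],.1],loss='soft_l1',f_scale=.001)
    az,c,zc=r.x; dirv=np.array([np.cos(az),np.sin(az)]); s=q[:,:2]@dirv
    print(t,len(q),'az',np.degrees(az),'c',c,'z',zc,'s',s.min(),s.max(),'rms',np.sqrt(np.mean(r.fun**2)))
    if t=='wrist0':
        h=ray(203.2,66,K,T,.072); print('hole',h,P[66,203], 'along',h[:2]@dirv,'across',h[:2]@[-np.sin(az),np.cos(az)]-c)
        L=[(203.2,66)]
        for nm,u,v in [('plate near corner R',110+410/4,430/4),('plate far corner R',110+505/4,180/4)]:
            g=ray(u,v,K,T,.072); print(nm,g,'along',g[:2]@dirv,g[:2]@[-np.sin(az),np.cos(az)]-c)
R=pickR(); U=np.array([.539,-.185,.0365])
g=U; tcp=g+R[:,2]*.005; print('tcp',tcp)
inc(R,tcp-R[:,2]*.10)
# cam pose in tool
s=ctrl.get_state();K,T=load('wrist0')[2:];Ti=np.linalg.inv(T);R0=Ro.from_quat(s['tcp_rot']).as_matrix()
print('cam in tool',R0.T@(Ti[:3,3]-s['eef_pos']),(R0.T@Ti[:3,:3]).round(3))
E
```

```text
wrist0 7231 az 63.76559985694913 c -0.46191098206046616 z 0.09927283629108469 s 0.28245434250328266 0.4268433730825265 rms 0.0006331747441356066
hole [0.60360131 0.12885162 0.072     ] [0.5891606  0.13864653 0.01164751] along 0.38239764597771225 across -0.022557099590858
plate near corner R [0.60972248 0.09298542 0.072     ] along 0.3529317389138546 -0.043902200262188995
plate far corner R [0.63482726 0.14597734 0.072     ] along 0.4115625611603084 -0.042996230206817365
side0 1778 az 63.93796508920888 c -0.4637148985441355 z 0.09946339151754231 s 0.28131822705565585 0.5328089307176258 rms 0.0061706598700472
tcp [ 0.54190433 -0.18544961  0.03245492]
inc [-0.541  0.464  1.661] [-17.66 -19.04  13.12] deg 103.6
cam in tool [ 0.08010363 -0.00049468 -0.12758117] [[ 0.002 -0.951 -0.31 ]
 [ 1.     0.002 -0.   ]
 [ 0.001 -0.31   0.951]]
```

Pipe azimuth is about 63.8°, with its axis at across −0.4627. The bracket hole at wrist (203,66) lies within about 1 mm of mid-range, at along ≈ 0.3824. Next I move to a look pose in front of the pick.

```bash
python3 - <<'E'
from h import *
R=pickR(); U=np.array([.539,-.185,.0365]); tcp=U+R[:,2]*.005
inc(R,tcp-R[:,2]*.13)
E
```

```text
inc [-0.541  0.464  1.661] [-17.39 -20.79  10.69] deg 103.6
```

Call:
servo_tool --increments "-0.036 0.031 0.111 -1.2 -1.4 0.7 8.5; -0.072 0.062 0.222 -2.3 -2.8 1.4 8.5; -0.108 0.093 0.333 -3.5 -4.2 2.1 8.5; -0.144 0.124 0.444 -4.6 -5.6 2.8 8.5; -0.18 0.155 0.555 -5.8 -7 3.5 8.5; -0.216 0.186 0.666 -7 -8.3 4.3 8.5; -0.252 0.217 0.777 -8.1 -9.7 5 8.5; -0.288 0.248 0.888 -9.3 -11.1 5.7 8.5; -0.324 0.279 0.999 -10.4 -12.5 6.4 8.5; -0.36 0.31 1.11 -11.6 -13.9 7.1 8.5" --grip_force 60

```text
time: 0.98
eef_pos: [0.535, -0.1164, 0.1737]
tcp_rot: [0.952, 0.21, 0.224, 0.017]
contact_force: [-0.5, -0.6, 0.7]
opening: 0.997
```

```bash
python3 - <<'E'
from h import *
R=pickR(); U=np.array([.539,-.185,.0365]); tcp=U+R[:,2]*.005
inc(R,tcp-R[:,2]*.13)
E
```

```text
inc [-0.178  0.152  0.545] [-9.42  2.08 -0.07] deg 34.0
```

Call:
servo_tool --increments "-0.036 0.031 0.111 -2 0.4 0 8.5; -0.072 0.062 0.222 -4 0.8 0 8.5; -0.108 0.093 0.333 -6 1.3 0 8.5; -0.144 0.124 0.444 -8 1.7 0 8.5; -0.178 0.152 0.545 -9.4 2.1 -0.1 8.5; -0.178 0.152 0.545 -9.4 2.1 -0.1 8.5; -0.178 0.152 0.545 -9.4 2.1 -0.1 8.5; -0.178 0.152 0.545 -9.4 2.1 -0.1 8.5"

```text
time: 1.65
eef_pos: [0.4685, -0.1741, 0.1396]
tcp_rot: [0.949, -0.069, 0.308, 0.024]
contact_force: [0.3, -0.2, 0.4]
opening: 0.995
```

```bash
python3 - <<'E'
from h import *
R=pickR(); U=np.array([.539,-.185,.0365]); tcp=U+R[:,2]*.005
grab('wrist','w1'); inc(R,tcp)
p,d,K,T=load('w1')
Uz=np.array([-np.cos(np.radians(-8.8)),-np.sin(np.radians(-8.8)),0])*np.cos(np.radians(34))+[0,0,np.sin(np.radians(34))]
print('pred ends',proj(U-.062*Uz,K,T),'orig',proj(U,K,T))
E
```

```text
inc [-0.002  0.     0.008] [-0.32  0.02 13.04] deg 0.5
pred ends [279.98326806 180.08954437] orig [279.80288775 215.42391322]
```

View pics/w1.png

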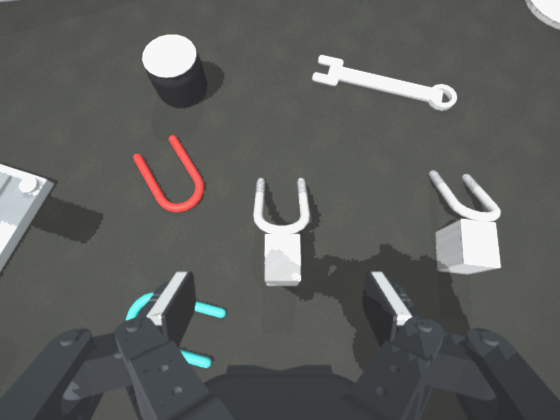

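The wrist view shows the fitting U-bolt square between the fingers, with ends at (261,180) and (302,180) and its crown on the block at (282,232). I'll measure it more exactly.

```bash
python3 - <<'E'
from h import *
p,d,K,T=load('w1'); crop('w1',235,160,330,300,'c4',4)
P=pts(d,K,T)
w=np.zeros(d.shape,bool); w[172:236,245:325]=1
w&=(P[...,2]>0.008)
q=P[w]; print(len(q),q.min(0),q.max(0))
g=p.mean(2)
for v in [185,192,200,208,214]:
    row=np.where(w[v])[0]; br=np.where(g[v,245:325]>130)[0]+245
    a=br[br<282];b=br[br>=282]; print(v,a.min(),a.max(),b.min(),b.max(),'centers',a.mean(),b.mean(), P[v,int(round(a.mean()))].round(4),P[v,int(round(b.mean()))].round(4))
E
```

```text
1176 [ 0.45689357 -0.21711352  0.0080813 ] [ 0.58981665 -0.16076433  0.28938783]
185 256 263 298 305 centers 259.5 301.5 [ 0.5821 -0.1709  0.013 ] [ 0.5755 -0.2135  0.014 ]
192 256 263 298 306 centers 259.5 302.0 [ 0.5711 -0.17    0.0206] [ 0.5652 -0.2112  0.0206]
200 255 263 299 307 centers 259.0 303.0 [ 0.5601 -0.168   0.0275] [ 0.5535 -0.2095  0.0292]
208 254 262 300 308 centers 258.0 304.0 [ 0.5494 -0.1663  0.0353] [ 0.5427 -0.2079  0.0371]
214 253 262 300 309 centers 257.5 304.5 [ 0.5417 -0.1657  0.041 ] [ 0.536  -0.2064  0.0404]
```

View pics/c4.png

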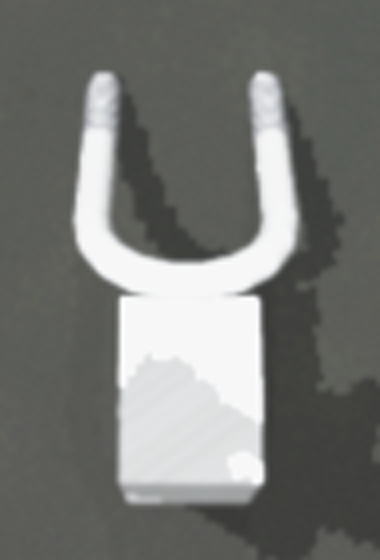

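```bash
python3 - <<'E'
from h import *
R=pickR(-8.6); U=np.array([.5386,-.186,.0365]); tcp=U+R[:,2]*.005
inc(R,tcp);inc(R,tcp-R[:,2]*.03)
E
```

```text
inc [-0.     0.     0.005] [-0.34  0.13 13.02] deg 0.3
inc [-0.     0.     0.005] [-0.34  0.13 10.02] deg 0.3
```

Call:
servo_tool --increments "0 0 0 -0.3 0.1 3 8.5; 0 0 0 -0.3 0.1 6 8.5; 0 0 0 -0.3 0.1 8 8.5; 0 0 0 -0.3 0.1 9 8.5; 0 0 0 -0.3 0.1 10 8.5; 0 0 0 -0.3 0.1 10 8.5; 0 0 0 -0.3 0.1 10 8.5"

```text
time: 2.28
eef_pos: [0.5241, -0.183, 0.056]
tcp_rot: [0.949, -0.069, 0.307, 0.023]
contact_force: [0.0, 0.0, 0.8]
opening: 0.994
```

```bash
python3 - <<'E'
from h import *
R=pickR(-8.6); U=np.array([.5386,-.186,.0365]); tcp=U+R[:,2]*.005
inc(R,tcp); print(ctrl.get_state()['contact_force'])
E
```

```text
inc [-0.001  0.002  0.005] [0.05 0.08 2.95] deg 0.3
[0.03845548 0.00814375 0.83376824]
```

Call:
servo_tool --increments "0 0 0 0 0.1 1 8.5; 0 0 0 0 0.1 2 8.5; 0 0 0 0 0.1 2.9 8.5; 0 0 0 0 0.1 2.9 8.5; 0 0 0 0 0.1 2.9 6.5"

```text
time: 2.7
eef_pos: [0.5403, -0.1868, 0.0332]
tcp_rot: [0.949, -0.069, 0.308, 0.024]
contact_force: [0.1, -0.7, 0.0]
opening: 0.879
```

```bash
python3 - <<'E'
from h import *
R=pickR(-8.6); U=np.array([.5386,-.186,.0365]); tcp=U+R[:,2]*.005
inc(R,tcp); print(ctrl.get_state()['contact_force'])
grab('wrist','w2');grab('side','s2');crop('s2',200,130,340,235,'c5',5)
E
```

```text
inc [-0.     0.001  0.004] [ 0.05 -0.06  0.13] deg 0.2
[ 0.10751273 -0.69490035  0.01264827]
```

View pics/w2.png

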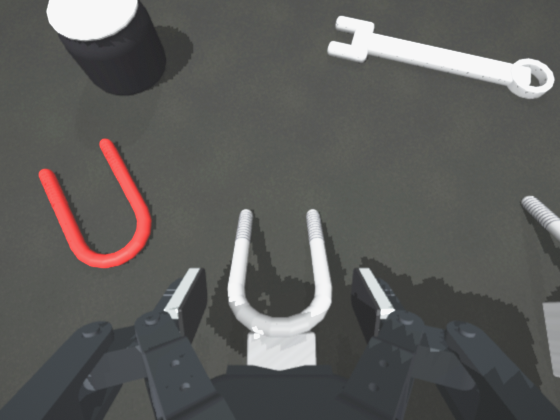

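View pics/c5.png

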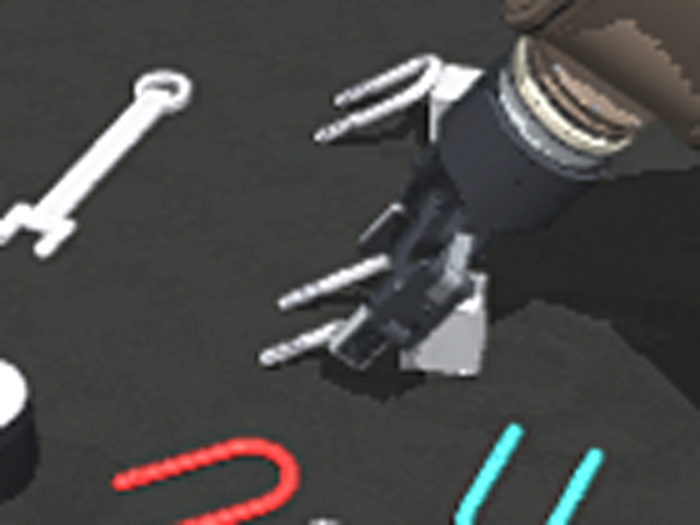

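The U-bolt stands centred between the pads, with pad faces near (200,290) and (360,290) and legs at (238,285) and (322,285). I close on it.

Call:
servo_tool --increments "0 0 0 0 0 0.1 5.5; 0 0 0 0 0 0.1 5; 0 0 0 0 0 0.1 4.6; 0 0 0 0 0 0.1 4.6; 0 0 0 0 0 0.1 4.6; 0 0 0 0 0 0.1 4.6" --grip_force 90

```text
time: 3.3
eef_pos: [0.541, -0.1874, 0.0324]
tcp_rot: [0.949, -0.07, 0.308, 0.024]
contact_force: [0.5, 0.9, 2.6]
opening: 0.56
```

```bash
python3 - <<'E'
from h import *
s=ctrl.get_state();print(s['opening'],s['contact_force'])
grab('wrist','w3')
# tool axes
print(Ro.from_quat(s['tcp_rot']).as_matrix().round(3))
E
```

```text
0.5595624851828178 [0.51694461 0.89077821 2.57499752]
[[ 0.8   -0.148  0.581]
 [-0.118 -0.989 -0.089]
 [ 0.588  0.002 -0.809]]
```

View pics/w3.png

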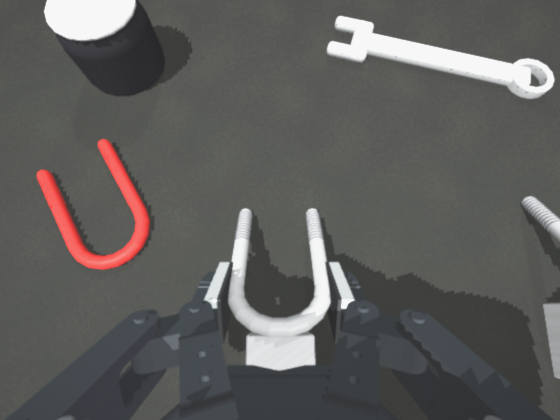

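Call:
servo_tool --increments "0 0 0 0.9 0 -0.6 4.6; 0 0 0 1.8 0 -1.2 4.6; 0 0 0 3.6 0 -2.4 4.6; 0 0 0 5.4 0 -4.8 4.6; 0 0 0 7.2 0 -7.3 4.6; 0 0 0 9 0 -9.7 4.6; 0 0 0 10.8 0 -12.2 4.6; 0 0 0 10.8 0 -12.2 4.6; 0 0 0 10.8 0 -12.2 4.6"

```text
time: 4.1
eef_pos: [0.5567, -0.1892, 0.1955]
tcp_rot: [0.948, -0.069, 0.309, 0.024]
contact_force: [0.2, -0.4, -1.5]
opening: 0.558
```

```bash
python3 - <<'E'
from h import *
s=ctrl.get_state();print(s['opening'],s['contact_force'])
grab('wrist','w4');grab('side','s4')
E
```

```text
0.5579316793106985 [ 0.17550375 -0.36774323 -1.47387594]
```

View pics/w4.png

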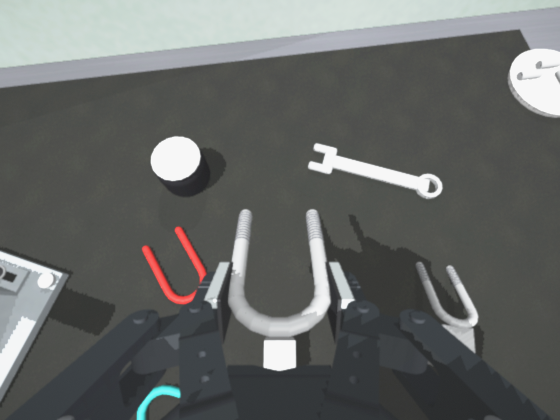

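View pics/s4.png

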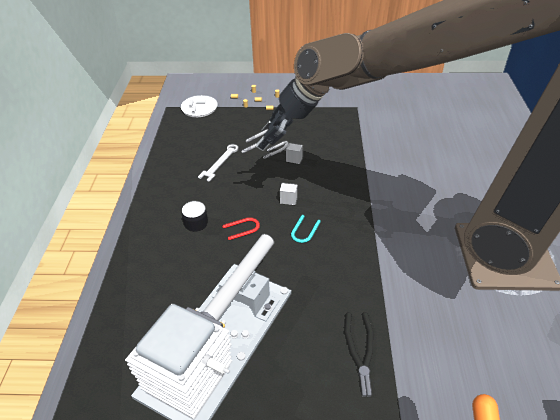

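It is held: the ends at (246,213) and (313,213) are unchanged from before the lift, and the block is undisturbed. I'll measure the U-bolt's pose in the tool frame.

```bash
python3 - <<'E'
from h import *
p,d,K,T=load('w4'); s=ctrl.get_state(); R0=Ro.from_quat(s['tcp_rot']).as_matrix()
P=(pts(d,K,T)-s['eef_pos'])@R0
g=p.mean(2)
c=[]
for v in range(208,262,3):
    o=[]
    for a,b in [(232,258),(302,330)]:
        m=(d[v,a:b]<0.26)&(d[v,a:b]>.05); idx=np.where(m)[0]+a
        if len(idx)<5: o.append(None);continue
        i=int(round(idx.mean())); o.append((len(idx),*P[v,idx].mean(0).round(4)))
        if 220<=v<=255: c.append((a<280,*P[v,i]))
    print(v,o)
c=np.array(c)
for k in (0,1):
    q=c[c[:,0]==k][:,1:]; m=q.mean(0); dv=np.linalg.svd(q-m)[2][0]; dv*=np.sign(dv[2]); print(k,m.round(4),dv.round(3),'tilt x-z deg',np.degrees(np.arctan2(dv[0],dv[2])),'y-z',np.degrees(np.arctan2(dv[1],dv[2])))
E
```

```text
208 [None, None]
211 [(9, np.float64(0.028), np.float64(-0.0214), np.float64(0.0486)), (8, np.float64(0.0283), np.float64(0.0211), np.float64(0.0483))]
214 [(12, np.float64(0.0269), np.float64(-0.0214), np.float64(0.0459)), (12, np.float64(0.0269), np.float64(0.0209), np.float64(0.0462))]
217 [(13, np.float64(0.0257), np.float64(-0.0209), np.float64(0.0434)), (13, np.float64(0.0259), np.float64(0.0209), np.float64(0.0431))]
220 [(14, np.float64(0.0244), np.float64(-0.021), np.float64(0.0412)), (14, np.float64(0.0246), np.float64(0.0211), np.float64(0.0411))]
223 [(13, np.float64(0.0236), np.float64(-0.021), np.float64(0.038)), (14, np.float64(0.0237), np.float64(0.0208), np.float64(0.038))]
226 [(14, np.float64(0.0226), np.float64(-0.021), np.float64(0.0352)), (13, np.float64(0.0227), np.float64(0.021), np.float64(0.0353))]
229 [(14, np.float64(0.0217), np.float64(-0.0207), np.float64(0.0325)), (14, np.float64(0.0217), np.float64(0.0209), np.float64(0.0328))]
232 [(14, np.float64(0.0207), np.float64(-0.021), np.float64(0.03)), (15, np.float64(0.0208), np.float64(0.0209), np.float64(0
[... 749 characters left out ...]
at64(0.0161)), (14, np.float64(0.0156), np.float64(0.0208), np.float64(0.0161))]
253 [(14, np.float64(0.0147), np.float64(-0.021), np.float64(0.0139)), (15, np.float64(0.0147), np.float64(0.0209), np.float64(0.0141))]
256 [(15, np.float64(0.0137), np.float64(-0.0211), np.float64(0.0121)), (14, np.float64(0.0141), np.float64(0.0208), np.float64(0.0116))]
259 [(15, np.float64(0.013), np.float64(-0.0208), np.float64(0.01)), (15, np.float64(0.0133), np.float64(0.0209), np.float64(0.0095))]
0 [0.0199 0.0207 0.0258] [ 0.357 -0.004  0.934] tilt x-z deg 20.919059323820907 y-z -0.25096581700254317
1 [ 0.0199 -0.0208  0.0255] [0.35  0.    0.937] tilt x-z deg 20.475017102950414 y-z 0.007908726613823946
```

```bash
cat >> h.py <<'E'
TILT=20.6; OT=np.array([.0022,0,-.0065]); AZ=63.8
Pd=np.array([np.cos(np.radians(AZ)),np.sin(np.radians(AZ)),0]); Nd=np.array([-Pd[1],Pd[0],0])
def placeR(az=AZ,tilt=TILT):
    a=np.radians(az); t=np.radians(tilt); P=np.array([np.cos(a),np.sin(a),0])
    return frame(az-90,-np.sin(t)*P+np.array([0,0,-np.cos(t)]))
def place(o,R=None):
    R=placeR() if R is None else R; return inc(R,np.array(o)-R@OT)
E
python3 - <<'E'
from h import *
H=.3824*Pd-.4627*Nd; print(H); rv,t=place(H+[0,0,.21]); print(rv/12,t/12)
E
```

```text
[0.58399329 0.13882684 0.        ]
inc [ 0.172 -0.845 -1.295] [ -0.9  -32.35  -2.28] deg 89.1
[ 0.01431327 -0.07040954 -0.1079332 ] [-0.07474853 -2.69603815 -0.18969167]
```

Call:
servo_tool --increments "0.013 -0.065 -0.1 0 -2.5 -0.2 4.6; 0.026 -0.13 -0.2 0 -5 -0.4 4.6; 0.04 -0.195 -0.299 0 -7.5 -0.6 4.6; 0.053 -0.26 -0.398 0 -10 -0.8 4.6; 0.066 -0.325 -0.498 -0.2 -12.5 -0.9 4.6; 0.079 -0.39 -0.598 -0.3 -15 -1.1 4.6; 0.093 -0.455 -0.697 -0.4 -17.4 -1.2 4.6; 0.106 -0.52 -0.797 -0.5 -19.9 -1.4 4.6; 0.119 -0.585 -0.897 -0.6 -22.4 -1.6 4.6; 0.132 -0.65 -0.996 -0.7 -24.9 -1.8 4.6"

```text
time: 5.03
eef_pos: [0.5755, 0.0608, 0.2008]
tcp_rot: [0.911, 0.401, -0.047, 0.082]
contact_force: [0.6, -0.8, -0.7]
opening: 0.556
```

```bash
python3 - <<'E'
from h import *
H=.3824*Pd-.4627*Nd; place(H+[0,0,.21]); print(ctrl.get_state()['qpos'])
E
```

```text
inc [ 0.038 -0.189 -0.295] [ 5.74 -4.39 -1.78] deg 20.2
[ 0.00712712  0.14469342  1.8354804  -0.20352562  1.19003907  0.826937  ]
```

Call:
servo_tool --increments "0.013 -0.063 -0.098 2 -1.5 -0.6 4.6; 0.026 -0.126 -0.196 4 -3 -1.2 4.6; 0.038 -0.189 -0.295 5.7 -4.4 -1.8 4.6; 0.038 -0.189 -0.295 5.7 -4.4 -1.8 4.6; 0.038 -0.189 -0.295 5.7 -4.4 -1.8 4.6; 0.038 -0.189 -0.295 5.7 -4.4 -1.8 4.6"

```text
time: 5.53
eef_pos: [0.5823, 0.1332, 0.2055]
tcp_rot: [0.837, 0.518, -0.15, 0.095]
contact_force: [0.3, 0.6, -1.3]
opening: 0.559
```

```bash
python3 - <<'E'
from h import *
H=.3824*Pd-.4627*Nd; place(H+[0,0,.21]); grab('wrist','w5');grab('side','s5');grab('scene','sc5')
crop('s5',120,180,330,400,'c6',3)
E
```

```text
inc [ 0.002 -0.003 -0.005] [ 0.16 -0.1   0.03] deg 0.4
```

View pics/w5.png

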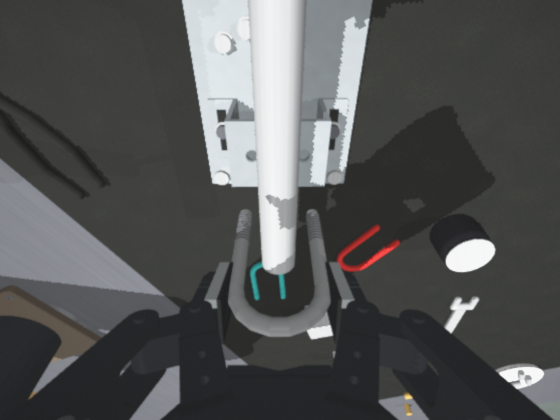

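View pics/c6.png

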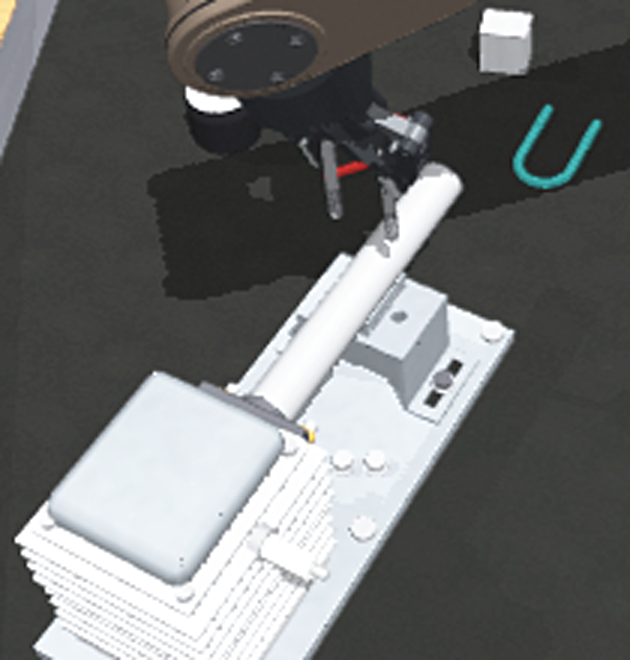

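Both bracket holes are visible in the wrist view at (252,155) and (307,155), on either side of the pipe. The U-bolt ends are at (245,213) and (313,213).

```bash
python3 - <<'E'
from h import *
crop('w5',205,90,355,240,'c7',5)
p,d,K,T=load('w5');P=pts(d,K,T)
for u,v in [(252,155),(307,155)]:
    h=ray(u,v,K,T,.072); print('hole',h,'along',h@Pd,'across',h@Nd)
for v in (211,216,225,240,255):
    for a,b in [(232,258),(302,330)]:
        m=(d[v,a:b]<0.22)&(d[v,a:b]>.05); i=np.where(m)[0]+a; q=P[v,i].mean(0); print(v,i.mean(),q.round(4),'along',(q@Pd).round(4),'across',(q@Nd).round(4))
w=(P[...,2]>0.092)&(P[...,2]<0.125); w[:, :240]=0; w[:,312:]=0; w[200:]=0
q=P[w]
from scipy.optimize import least_squares
def f(x):
    az,c,zc=x; n=np.array([-np.sin(az),np.cos(az)]); return np.hypot(q[:,:2]@n-c,q[:,2]-zc)-0.016
r=least_squares(f,[np.radians(63.8),-.4627,.1],loss='soft_l1',f_scale=.001); print(np.degrees(r.x[0]),r.x[1:],len(q))
E
```

```text
hole [0.56516812 0.1497012  0.072     ] along 0.3838456828577097 across -0.44100787012623155
hole [0.60660336 0.12907892 0.072     ] along 0.38363607595750726 across -0.48729084448474297
211 245.0 [0.5652 0.1484 0.1482] along 0.3827 across -0.4416
211 311.5 [0.6034 0.1297 0.1487] along 0.3828 across -0.4842
216 245.0 [0.5656 0.1481 0.1532] along 0.3826 across -0.4421
216 312.0 [0.6032 0.1294 0.1533] along 0.3824 across -0.4841
225 243.84615384615384 [0.5656 0.148  0.162 ] along 0.3825 across -0.4421
225 312.5 [0.6027 0.1294 0.1619] along 0.3822 across -0.4836
240 241.5 [0.5657 0.1484 0.1756] along 0.3829 across -0.442
240 315.0 [0.6029 0.1297 0.1755] along 0.3826 across -0.4837
255 239.0 [0.5654 0.1483 0.1871] along 0.3827 across -0.4418
255 317.5 [0.603  0.1296 0.1872] along 0.3825 across -0.4839
63.67807549543598 [-0.46140002  0.09932088] 9740
```

View pics/c7.png

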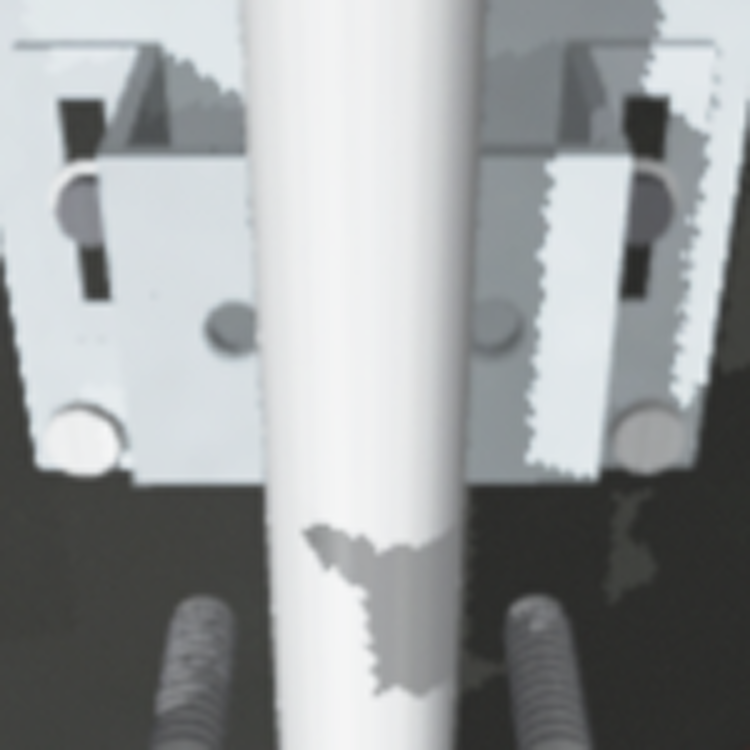

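```bash
python3 - <<'E'
from h import *
p,d,K,T=load('w5')
for n,u,v in [('hL',251.8,155.6),('hR',303.6,155.4),('far L',205+100/5,90+155/5),('far R',205+630/5,90+155/5),('near L',205+133/5,90+485/5),('near R',205+598/5,90+485/5)]:
    h=ray(u,v,K,T,.072); print(n,'along',h@Pd,'across',h@Nd)
H=.3832*Pd-.4625*Nd; 
s=ctrl.get_state(); R=Ro.from_quat(s['tcp_rot']).as_matrix(); print('U now',s['eef_pos']+R@OT, (s['eef_pos']+R@OT)@Pd,(s['eef_pos']+R@OT)@Nd)
E
```

```text
hL along 0.38329394183283444 across -0.44080651773235824
hR along 0.3832804283767116 across -0.4844460597000051
far L along 0.41290900122869534 across -0.4216999335789924
far R along 0.41257442347176115 across -0.5043699559055035
near L along 0.3521525133870303 across -0.4205888279961598
near R along 0.3517249863920059 across -0.5051272163951283
U now [0.58477911 0.13614214 0.21279226] 0.38033807299761746 -0.46459040054593076
```

Call:
servo_tool --increments "0 0 -0.004 0.5 0 0.9 4.6; 0 0 -0.004 1.1 0 1.9 4.6; 0 0 -0.004 1.1 0 1.9 4.6; 0 0 -0.004 1.1 0 1.9 4.6; 0 0 -0.004 1.1 0 1.9 4.6"

```text
time: 6.1
eef_pos: [0.585, 0.1366, 0.1861]
tcp_rot: [0.836, 0.52, -0.148, 0.095]
contact_force: [0.2, -0.0, -1.2]
opening: 0.559
```

```bash
cat > m.py <<'E'
import sys
from h import *
from scipy.optimize import least_squares
def meas(tag):
    s=ctrl.get_state(); R=Ro.from_quat(s['tcp_rot']).as_matrix()
    grab('wrist',tag); p,d,K,T=load(tag);P=pts(d,K,T)
    print('t',s['time'],'F',s['contact_force'].round(1),'Umodel along/across/z',((s['eef_pos']+R@OT)@Pd).round(4),((s['eef_pos']+R@OT)@Nd).round(4),(s['eef_pos']+R@OT)[2].round(4))
    u=R@np.array([np.sin(np.radians(TILT)),0,np.cos(np.radians(TILT))]); print('leg dir: tilt along P',(u@Pd).round(4),'across',(u@Nd).round(4),'yaw of tool y rel',(R[:,1]@Pd).round(4))
    for v in (212,216,225,235,245,255):
        o=[]
        for a,b in [(230,260),(300,332)]:
            m=(d[v,a:b]<0.215)&(d[v,a:b]>.05); i=np.where(m)[0]+a
            if len(i)<6: o.append(None); continue
            q=P[v,i].mean(0); o.append((len(i),i.mean().round(1),(q@Pd).round(4),(q@Nd).round(4),q[2].round(4)))
        if None not in o: print(v,o,'mid',((o[0][3]+o[1][3])/2).round(4))
    w=(P[...,2]>0.092)&(P[...,2]<0.125); w[:, :248]=0; w[:,308:]=0; w[200:]=0
    q=P[w]
    def f(x):
        az,c,zc=x; n=np.array([-np.sin(az),np.cos(az)]); return np.hypot(q[:,:2]@n-c,q[:,2]-zc)-0.016
    r=least_squares(f,[np.radians(63.8),-.4627,.1],loss='soft_l1',f_scale=.001); az=r.x[0]
    # across of pipe at along .383 in fixed Nd
    pt=.383*np.array([np.cos(az),np.sin(az)])+r.x[1]*np.array([-np.sin(az),np.cos(az)])
    print('pipe az',np.degrees(az),'across',pt@Nd[:2],'z',r.x[2],len(q))
if __name__=='__main__': meas(sys.argv[1])
E
python3 m.py w6; python3 -c "
from h import *
crop('w6',205,90,355,240,'c8',5)"
```

```text
t 6.1 F [ 0.2 -0.  -1.2] Umodel along/across/z 0.3851 -0.4646 0.1914
leg dir: tilt along P 0.0048 across -0.0054 yaw of tool y rel -0.0005
212 [(13, np.float64(247.1), np.float64(0.3845), np.float64(-0.4438), np.float64(0.1267)), (10, np.float64(311.5), np.float64(0.3872), np.float64(-0.485), np.float64(0.1303))] mid -0.4644
216 [(13, np.float64(245.0), np.float64(0.3868), np.float64(-0.443), np.float64(0.1337)), (13, np.float64(312.0), np.float64(0.3868), np.float64(-0.485), np.float64(0.134))] mid -0.464
225 [(14, np.float64(243.5), np.float64(0.3868), np.float64(-0.4429), np.float64(0.1426)), (14, np.float64(312.5), np.float64(0.3867), np.float64(-0.4845), np.float64(0.1426))] mid -0.4637
235 [(15, np.float64(242.0), np.float64(0.3866), np.float64(-0.4428), np.float64(0.1513)), (14, np.float64(314.5), np.float64(0.3869), np.float64(-0.4848), np.float64(0.1519))] mid -0.4638
245 [(14, np.float64(240.5), np.float64(0.387), np.float64(-0.4428), np.float64(0.1601)), (15, np.float64(316.0), np.float64(0.3868), np.float64(-0.4848), np.float64(0.1601))] mid -0.4638
255 [(14, np.float64(239.4), np.float64(0.3867), np.float64(-0.4429), np.float64(0.1675)), (14, np.float64(317.5), np.float64(0.3867), np.float64(-0.4848), np.float64(0.1677))] mid -0.4638
pipe az 63.68832120554992 across -0.4622537899881325 z 0.09928667391038139 10578
```

View pics/c8.png

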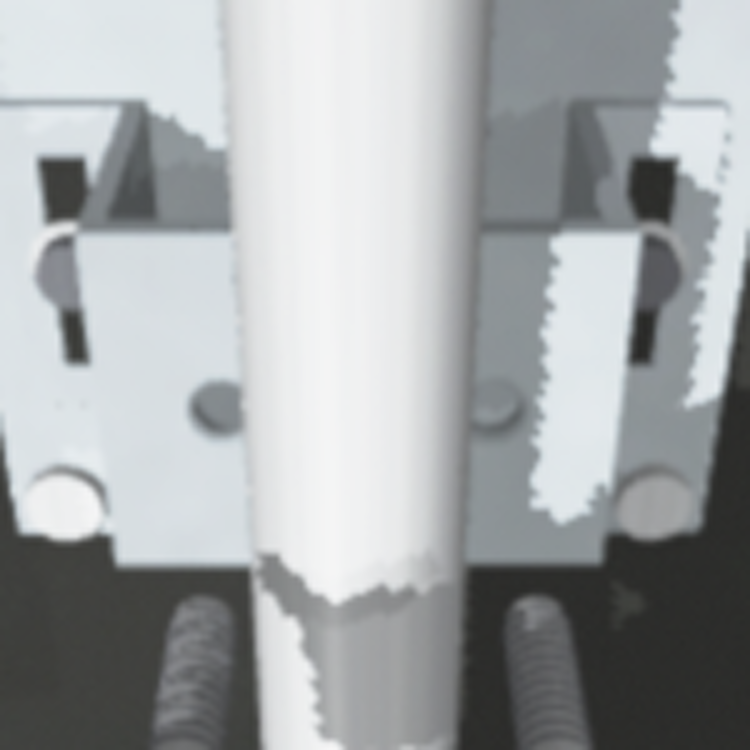

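```bash
python3 - <<'E'
from h import *
p,d,K,T=load('w6')
for n,u,v in [('hL',248.8,171.5),('hR',303.4,171.5),('far L',205+78/5,90+229/5),('far R',205+640/5,90+229/5),('near L',205+115/5,90+566/5),('near R',205+604/5,90+566/5)]:
    h=ray(u,v,K,T,.072); print(n,'along',h@Pd,'across',h@Nd)
E
```

```text
hL along 0.38344573926068 across -0.44057047275887856
hR along 0.3833669247993124 across -0.4842227423376209
far L along 0.41330751542004296 across -0.4217056067999602
far R along 0.4132193660652598 across -0.5044600108857074
near L along 0.35234479360583637 across -0.42064929870692014
near R along 0.3521265323838677 across -0.5053013000339736
```

Call:
servo_tool --increments "0 0 0 0 -0.14 0 4.6; 0 0 0 0 -0.14 0 4.6; 0 0 0 0.35 -0.14 0.94 4.6; 0 0 0 0.7 -0.14 1.87 4.6; 0 0 0 0.7 -0.14 1.87 4.6; 0 0 0 0.7 -0.14 1.87 4.6"

```text
time: 6.65
eef_pos: [0.5831, 0.1372, 0.1647]
tcp_rot: [0.836, 0.52, -0.15, 0.095]
contact_force: [0.6, 0.6, -0.4]
opening: 0.556
```

```bash
python3 m.py w7; python3 -c "
from h import *
crop('w7',205,110,355,260,'c9',5)"
```

```text
t 6.65 F [ 0.6  0.6 -0.4] Umodel along/across/z 0.3849 -0.4626 0.1701
leg dir: tilt along P 0.0034 across -0.0033 yaw of tool y rel -0.0003
212 [(15, np.float64(248.3), np.float64(0.3865), np.float64(-0.4427), np.float64(0.1084)), (13, np.float64(309.1), np.float64(0.3867), np.float64(-0.4814), np.float64(0.1087))] mid -0.462
216 [(17, np.float64(247.9), np.float64(0.3855), np.float64(-0.4427), np.float64(0.1112)), (16, np.float64(309.9), np.float64(0.3854), np.float64(-0.4818), np.float64(0.1112))] mid -0.4622
225 [(17, np.float64(246.1), np.float64(0.3844), np.float64(-0.4421), np.float64(0.1187)), (16, np.float64(311.0), np.float64(0.3847), np.float64(-0.4817), np.float64(0.1191))] mid -0.4619
235 [(18, np.float64(244.7), np.float64(0.3826), np.float64(-0.4419), np.float64(0.1259)), (16, np.float64(312.8), np.float64(0.3837), np.float64(-0.482), np.float64(0.1272))] mid -0.462
245 [(16, np.float64(242.8), np.float64(0.3828), np.float64(-0.4416), np.float64(0.1347)), (15, np.float64(314.7), np.float64(0.3841), np.float64(-0.4823), np.float64(0.1362))] mid -0.462
255 [(16, np.float64(240.2), np.float64(0.3839), np.float64(-0.4411), np.float64(0.1437)), (14, np.float64(317.5), np.float64(0.3867), np.float64(-0.4827), np.float64(0.1466))] mid -0.4619
pipe az 63.668655223595394 across -0.4622551154470096 z 0.09927146588737287 11405
```

View pics/c9.png

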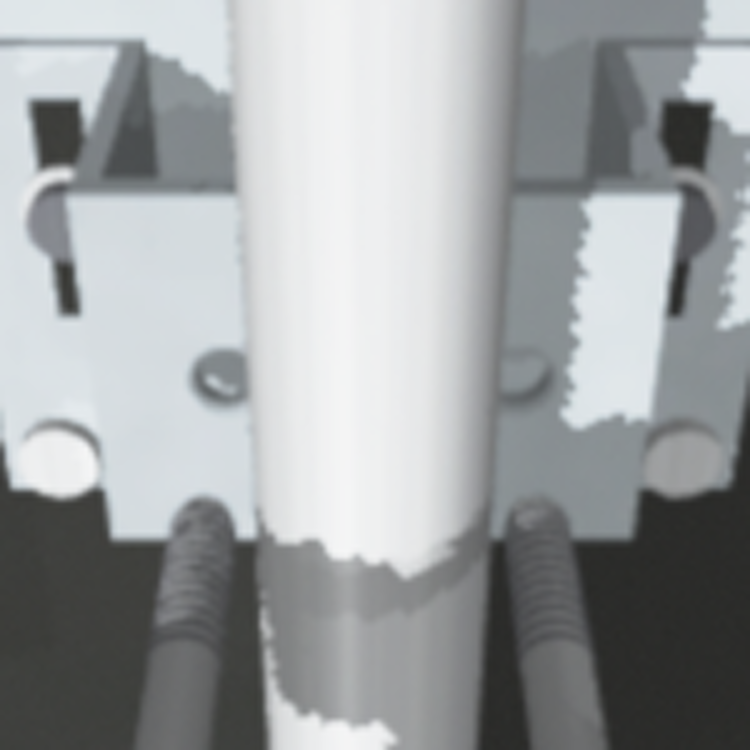

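The legs are astride the pipe, evenly spaced either side in the crop, with no contact force. I descend a further 2 cm.

Call:
servo_tool --increments "0 0 0 0.35 0 0.94 4.6; 0 0 0 0.7 0 1.87 4.6; 0 0 0 0.7 0 1.87 4.6; 0 0 0 0.7 0 1.87 4.6"

```text
time: 7.03
eef_pos: [0.5834, 0.1373, 0.1451]
tcp_rot: [0.836, 0.52, -0.149, 0.095]
contact_force: [0.1, 0.1, -0.8]
opening: 0.557
```

```bash
python3 m.py w8; python3 -c "
from h import *
crop('w8',205,130,355,280,'c10',5)"
```

```text
t 7.0333 F [ 0.1  0.1 -0.8] Umodel along/across/z 0.3851 -0.4629 0.1504
leg dir: tilt along P 0.0038 across -0.004 yaw of tool y rel -0.0003
212 [(30, np.float64(244.5), np.float64(0.386), np.float64(-0.44), np.float64(0.0878)), (31, np.float64(315.7), np.float64(0.3827), np.float64(-0.4874), np.float64(0.0836))] mid -0.4637
216 [(30, np.float64(244.5), np.float64(0.3848), np.float64(-0.4401), np.float64(0.0905)), (32, np.float64(315.5), np.float64(0.3819), np.float64(-0.487), np.float64(0.0869))] mid -0.4636
225 [(21, np.float64(247.7), np.float64(0.3883), np.float64(-0.4438), np.float64(0.1035)), (19, np.float64(309.7), np.float64(0.3879), np.float64(-0.4809), np.float64(0.1032))] mid -0.4624
235 [(21, np.float64(246.1), np.float64(0.386), np.float64(-0.4434), np.float64(0.1098)), (19, np.float64(311.2), np.float64(0.3857), np.float64(-0.4813), np.float64(0.1096))] mid -0.4624
245 [(20, np.float64(245.3), np.float64(0.3834), np.float64(-0.4433), np.float64(0.1155)), (19, np.float64(312.9), np.float64(0.3841), np.float64(-0.4817), np.float64(0.1163))] mid -0.4625
255 [(20, np.float64(243.5), np.float64(0.3818), np.float64(-0.4429), np.float64(0.1219)), (17, np.float64(314.6), np.float64(0.383), np.float64(-0.4819), np.float64(0.1231))] mid -0.4624
pipe az 63.65399227438202 across -0.46227864883752595 z 0.09925299641830046 11878
```

View pics/c10.png

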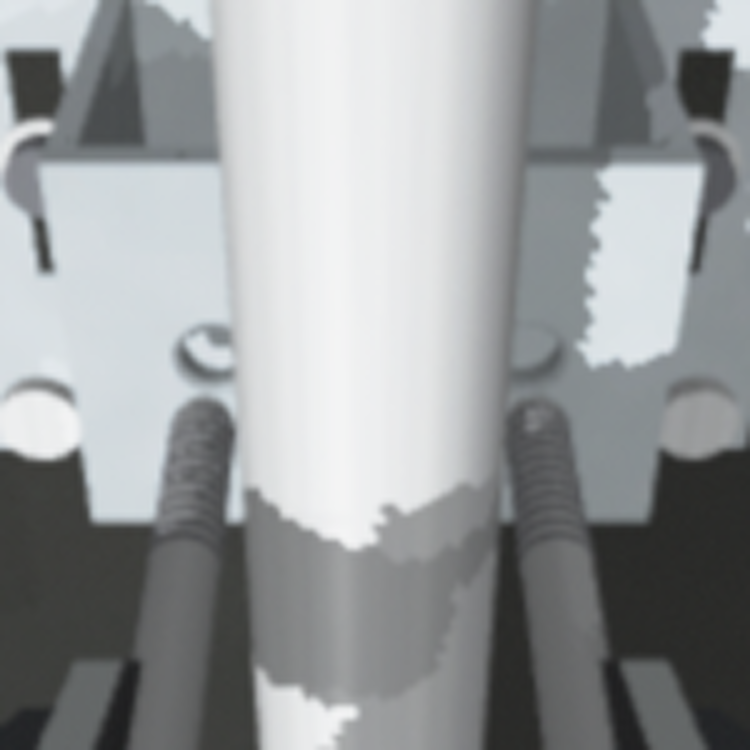

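```bash
python3 - <<'E'
from h import *
p,d,K,T=load('w8')
for n,u,v in [('hL',205+206/5,130+353/5),('hR',205+533/5,130+352/5),('far',205+370/5,130+160/5),('near',205+370/5,130+523/5)]:
    h=ray(u,v,K,T,.072); print(n,'along',h@Pd,'across',h@Nd)
Ti=np.linalg.inv(T)
# leg silhouette: project candidate dome centers: along a, z .092
for a in (.381,.383,.385):
  for z in (.090,.092,.094):
    C=a*Pd-.4410*Nd+[0,0,z]; uv=proj(C,K,T); dist=(T[:3,:3]@C+T[:3,3])[2]; print(a,z,uv.round(1),'top v',(uv[1]-.004*K[0,0]/dist).round(1))
E
```

```text
hL along 0.38375392484600085 across -0.4400673618274929
hR along 0.38386714699528757 across -0.4851112787342135
far along 0.41327528768978966 across -0.46260352014208195
near along 0.3523230825382436 across -0.4627057900354591
0.381 0.09 [245.6 220.2] top v 214.0
0.381 0.092 [245.3 222.1] top v 215.9
0.381 0.094 [245.1 224.1] top v 217.9
0.383 0.09 [245.4 217.8] top v 211.5
0.383 0.092 [245.1 219.7] top v 213.4
0.383 0.094 [244.8 221.7] top v 215.4
0.385 0.09 [245.2 215.3] top v 209.0
0.385 0.092 [244.9 217.3] top v 210.9
0.385 0.094 [244.6 219.2] top v 212.9
```

Call:
servo_tool --increments "0 0 0 0.2 0 0.6 4.6; 0 0 0 0.4 0 1.2 4.6; 0 0 0 0.4 0 1.2 4.6; 0 0 0 0.4 0 1.2 4.6"

```text
time: 7.42
eef_pos: [0.5836, 0.1369, 0.1331]
tcp_rot: [0.836, 0.52, -0.149, 0.095]
contact_force: [0.6, -0.3, -0.4]
opening: 0.559
```

```bash
python3 m.py w9 | head -2; python3 -c "
from h import *
crop('w9',205,150,355,270,'c11',5)"
```

```text
t 7.4167 F [ 0.6 -0.3 -0.4] Umodel along/across/z 0.3849 -0.4632 0.1385
leg dir: tilt along P 0.0045 across -0.0049 yaw of tool y rel -0.0003
```

View pics/c11.png

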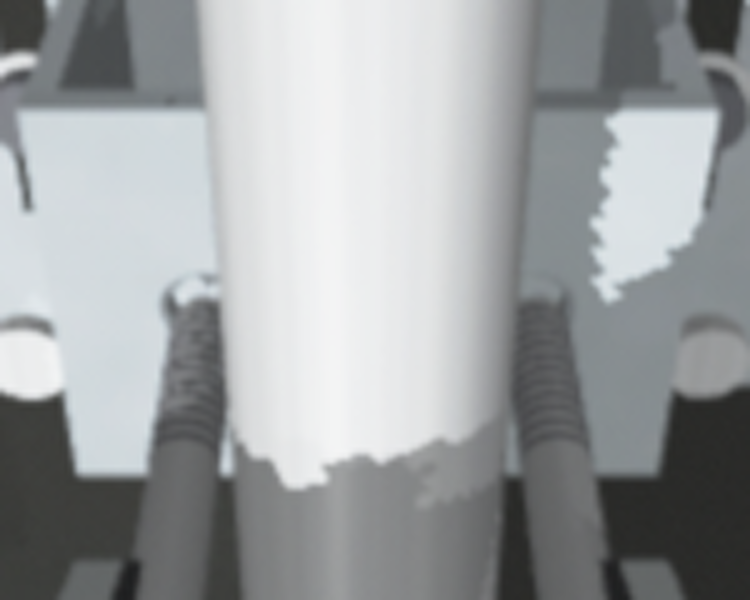

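Call:
servo_tool --increments "0 0 0 0.1 0 0.3 4.6; 0 0 0 0.2 0 0.55 4.6; 0 0 0 0.25 0 0.75 4.6; 0 0 0 0.25 0 0.75 4.6"

```text
time: 7.8
eef_pos: [0.5837, 0.1367, 0.1253]
tcp_rot: [0.836, 0.52, -0.148, 0.095]
contact_force: [0.2, -0.5, -2.3]
opening: 0.559
```

```bash
python3 m.py w10 | head -2; python3 -c "
from h import *
crop('w10',205,150,355,270,'c12',5)"
```

```text
t 7.8 F [ 0.2 -0.5 -2.3] Umodel along/across/z 0.3847 -0.4633 0.1307
leg dir: tilt along P 0.0049 across -0.0053 yaw of tool y rel -0.0003
```

View pics/c12.png

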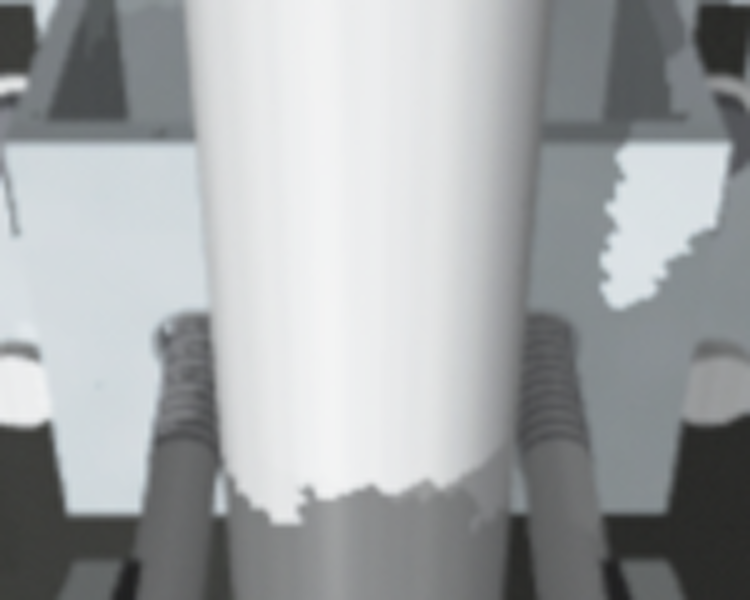

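The threads are disappearing into the holes, the visible part having shrunk from 140 to 115 crop pixels, and there is no load. I continue.

Call:
servo_tool --increments "0 0 0 0.15 -0.05 0.45 4.6; 0 0 0 0.3 -0.05 0.9 4.6; 0 0 0 0.3 -0.05 0.9 4.6; 0 0 0 0.3 -0.05 0.9 4.6"

```text
time: 8.18
eef_pos: [0.5832, 0.1367, 0.1158]
tcp_rot: [0.836, 0.52, -0.148, 0.095]
contact_force: [-0.9, 0.0, -0.4]
opening: 0.56
```

```bash
python3 m.py w11 | head -2; python3 -c "
from h import *
crop('w11',205,150,355,270,'c13',5)"
```

```text
t 8.1833 F [-0.9  0.  -0.4] Umodel along/across/z 0.3844 -0.4629 0.1212
leg dir: tilt along P 0.0049 across -0.0053 yaw of tool y rel -0.0002
```

View pics/c13.png

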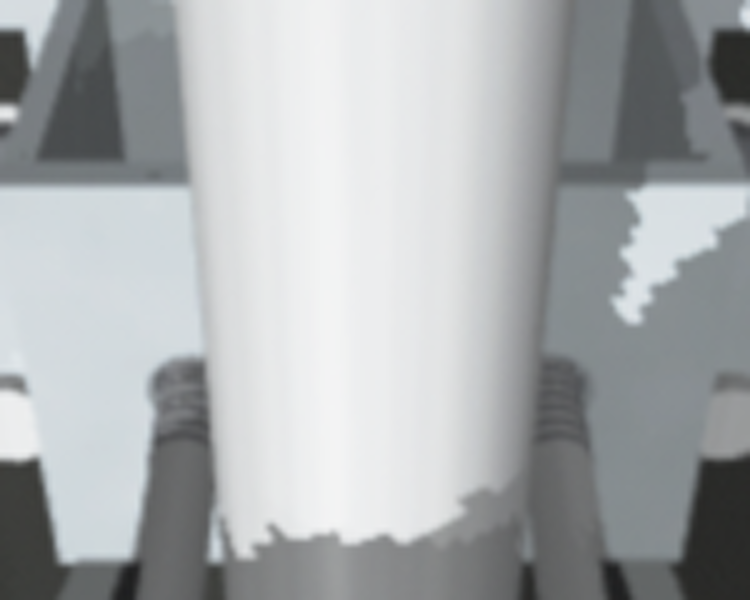

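Call:
servo_tool --increments "0 0 0 0.15 0 0.45 4.6; 0 0 0 0.3 0 0.9 4.6; 0 0 0 0.45 0 1.3 4.6; 0 0 0 0.45 0 1.3 4.6; 0 0 0 0.45 0 1.3 4.6"

```text
time: 8.65
eef_pos: [0.5831, 0.1363, 0.1021]
tcp_rot: [0.836, 0.52, -0.148, 0.095]
contact_force: [0.1, 0.5, -1.4]
opening: 0.56
```

```bash
python3 m.py w12 | head -2; python3 -c "
from h import *
crop('w12',195,150,365,320,'c14',4)"
```

```text
t 8.65 F [ 0.1  0.5 -1.4] Umodel along/across/z 0.3841 -0.463 0.1075
leg dir: tilt along P 0.0048 across -0.0052 yaw of tool y rel -0.0003
```

View pics/c14.png

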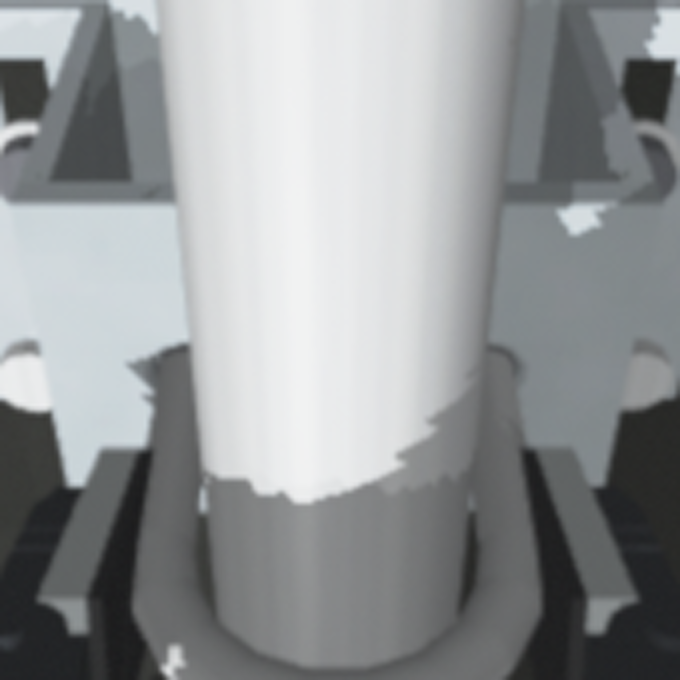

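Threads are fully through. About 8 mm remains, so I lower in small rows and watch the force.

Call:
servo_tool --increments "0 0 0 0.1 0 0.25 4.6; 0 0 0 0.2 0 0.5 4.6; 0 0 0 0.2 0 0.55 4.6; 0 0 0 0.2 0 0.55 4.6"

```text
time: 9.03
eef_pos: [0.5837, 0.1365, 0.0972]
tcp_rot: [0.836, 0.52, -0.148, 0.096]
contact_force: [0.2, 0.6, 1.1]
opening: 0.559
```

```bash
python3 m.py w13 | head -2; python3 -c "
from h import *
crop('w13',195,150,365,320,'c15',4)"
```

```text
t 9.0333 F [0.2 0.6 1.1] Umodel along/across/z 0.3845 -0.4634 0.1026
leg dir: tilt along P 0.0058 across -0.0064 yaw of tool y rel -0.0003
```

View pics/c15.png

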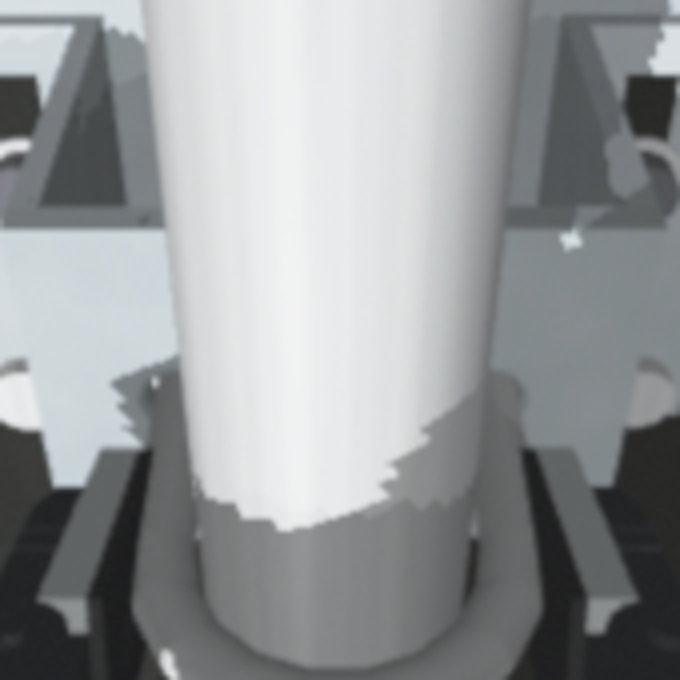

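Call:
servo_tool --increments "0 0 0 0.05 0 0.15 4.6; 0 0 0 0.1 -0.03 0.25 4.6; 0 0 0 0.1 -0.03 0.3 4.6; 0 0 0 0.1 -0.03 0.3 4.6"

```text
time: 9.42
eef_pos: [0.5838, 0.1365, 0.0969]
tcp_rot: [0.836, 0.519, -0.148, 0.096]
contact_force: [-3.8, 1.6, 11.4]
opening: 0.557
```

```bash
python3 m.py w14 | head -2
```

```text
t 9.4167 F [-3.8  1.6 11.4] Umodel along/across/z 0.3846 -0.4635 0.1023
leg dir: tilt along P 0.0045 across -0.0073 yaw of tool y rel -0.0007
```

Contact at 11 N. I'll check whether the crown is really on the pipe.

```bash
python3 - <<'E'
from h import *
p,d,K,T=load('w14');P=pts(d,K,T)
for v in range(290,350,4): print(v,P[v,279].round(4),(P[v,279]@Pd).round(4),'z-rel col255',P[v,250,2].round(4))
grab('side','s14');grab('scene','sc14')
crop('s14',190,200,310,320,'c16',5);crop('sc14',290,140,410,240,'c17',6)
E
```

```text
290 [0.5938 0.1584 0.1155] 0.4043 z-rel col255 0.1104
294 [0.5925 0.1558 0.1152] 0.4014 z-rel col255 0.1094
298 [0.5914 0.1536 0.1154] 0.3989 z-rel col255 0.1098
302 [0.5905 0.1516 0.1157] 0.3967 z-rel col255 0.1092
306 [0.5889 0.1483 0.1151] 0.3931 z-rel col255 0.1089
310 [0.5881 0.1468 0.1159] 0.3913 z-rel col255 0.1134
314 [0.5862 0.1429 0.115 ] 0.3871 z-rel col255 0.115
318 [0.5856 0.1417 0.1161] 0.3856 z-rel col255 0.1167
322 [0.5866 0.1437 0.1195] 0.3879 z-rel col255 0.1188
326 [0.586  0.1427 0.1206] 0.3868 z-rel col255 0.1194
330 [0.5858 0.1422 0.1221] 0.3863 z-rel col255 0.1197
334 [0.5849 0.1403 0.1227] 0.3841 z-rel col255 0.1054
338 [0.5773 0.1248 0.1149] 0.3669 z-rel col255 0.1042
342 [0.5755 0.1212 0.1147] 0.3628 z-rel col255 0.0007
346 [0.5743 0.1187 0.1153] 0.3601 z-rel col255 0.0001
```

View pics/c16.png

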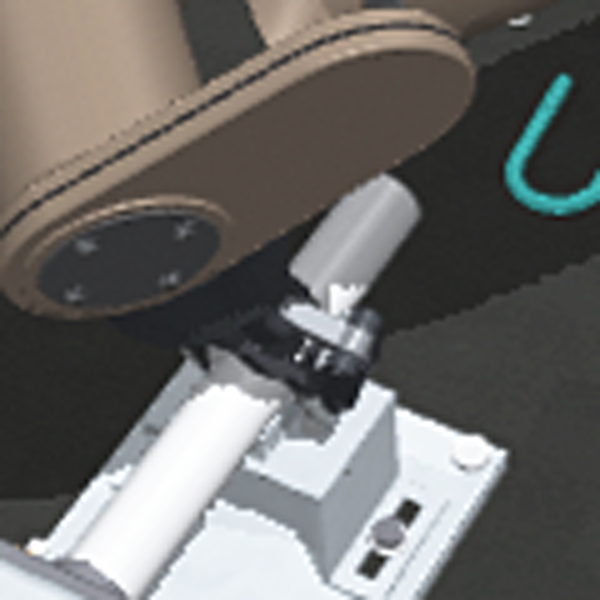

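View pics/w14.png

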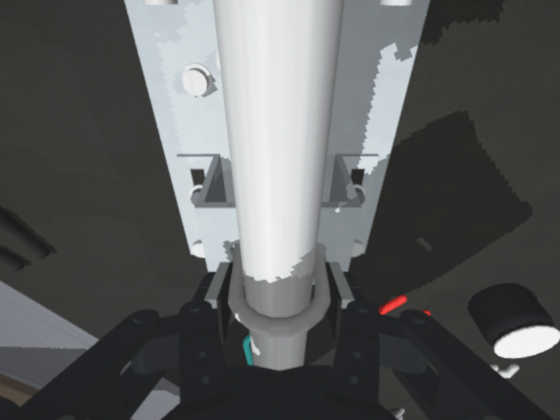

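The pipe top reads 0.1153 and the crown top 0.1227, so the gap is about one 8 mm rod. The crown is on the pipe, and I release.

Call:
servo_tool --increments "0 0 0 0 0 -0.1 6; 0 0 0 0 0 -0.1 7.5; 0 0 0 0 0 -0.1 8.2; 0 0 0 0 0 -0.1 8.2; 0 0 0 0 0 -0.1 8.2; 0 0 0 0 0 -0.1 8.2"

```text
time: 10.07
eef_pos: [0.5831, 0.1366, 0.0943]
tcp_rot: [0.836, 0.52, -0.148, 0.095]
contact_force: [-0.3, -0.8, 0.0]
opening: 0.96
```

```bash
python3 m.py w15 | head -2
```

```text
t 10.0667 F [-0.3 -0.8  0. ] Umodel along/across/z 0.3843 -0.4629 0.0996
leg dir: tilt along P 0.005 across -0.0055 yaw of tool y rel -0.0003
```

View pics/w15.png

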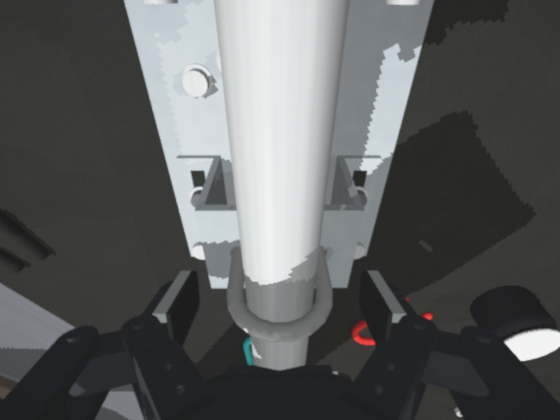

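Released: the pads are clear on both sides and the U-bolt is still on the pipe at (280,315). I retreat straight up.

Call:
servo_tool --increments "0 0 0 -0.7 0 -1.9 8.2; 0 0 0 -1.4 0 -3.7 8.2; 0 0 0 -2.5 0 -6.6 8.2; 0 0 0 -3.9 0 -10.3 8.2; 0 0 0 -3.9 0 -10.3 8.2; 0 0 0 -3.9 0 -10.3 8.2"

```text
time: 10.62
eef_pos: [0.5842, 0.1366, 0.2086]
tcp_rot: [0.837, 0.519, -0.145, 0.097]
contact_force: [0.2, 0.3, -0.4]
opening: 0.962
```

```bash
python3 - <<'E'
from h import *
grab('wrist','w16');grab('side','s16');grab('scene','sc16')
crop('w16',200,170,360,300,'c18',5);crop('s16',190,200,310,320,'c19',5);crop('sc16',290,140,410,240,'c20',6)
E
```

```text
(no output)
```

View pics/w16.png

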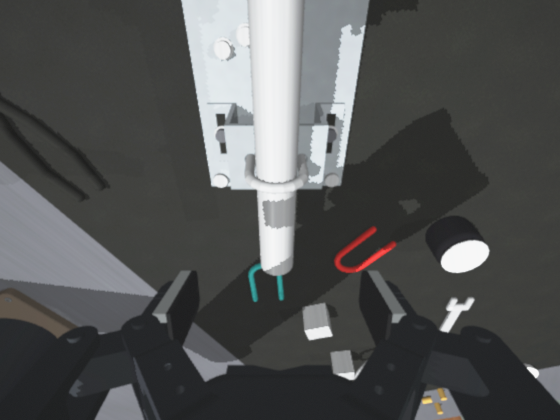

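View pics/c19.png

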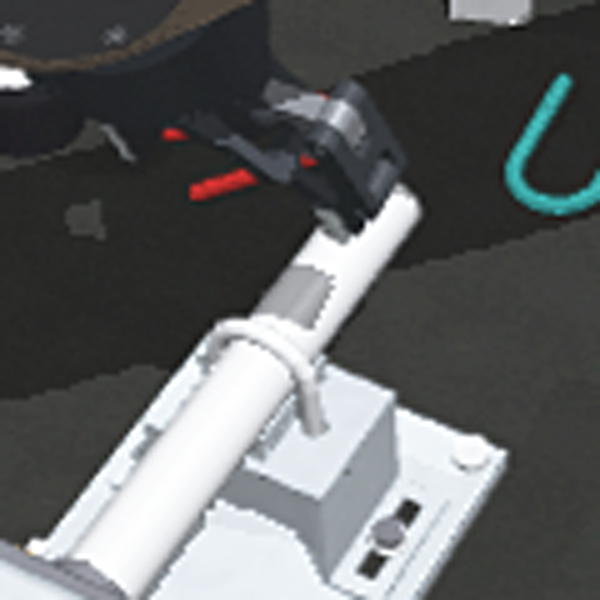

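View pics/sc16.png

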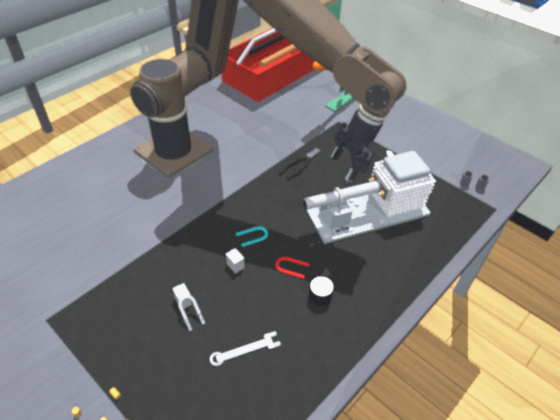

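The U-bolt sits across the pipe with its leg into the bracket at side crop (315,430), and the other items have not moved. One last numeric check on height and squareness follows.

```bash
python3 - <<'E'
from h import *
for t in ('w16','s16'):
    p,d,K,T=load(t);P=pts(d,K,T)
    a=P@Pd; n=P@Nd+.4627; z=P[...,2]
    m=(a>.370)&(a<.396)&(abs(n)<.028)&(z>.08)&(z<.14)&(np.hypot(n,z-.0993)>.0185)
    q=np.stack([a[m],n[m],z[m]],1); print(t,len(q),'top z',np.percentile(z[m],[95,99]).round(4),'n',n[m].min().round(4),n[m].max().round(4))
    for lo,hi in [(-.028,-.018),(-.018,-.006),(-.006,.006),(.006,.018),(.018,.028)]:
        k=q[(q[:,1]>lo)&(q[:,1]<hi)]
        if len(k): print((lo,hi),len(k),'along mean',k[:,0].mean().round(4),'z max',k[:,2].max().round(4))
    k=q[q[:,2]<.1]; k2=q[q[:,2]>.115]
    if len(k): print('low legs along',k[:,0].mean().round(4),'bow along',k2[:,0].mean().round(4))
E
```

```text
w16 960 top z [0.123  0.1239] n -0.0246 0.026
(-0.028, -0.018) 178 along mean 0.3862 z max 0.115
(-0.018, -0.006) 202 along mean 0.3855 z max 0.1228
(-0.006, 0.006) 175 along mean 0.3854 z max 0.1242
(0.006, 0.018) 182 along mean 0.3856 z max 0.1233
(0.018, 0.028) 223 along mean 0.3862 z max 0.1171
low legs along 0.3865 bow along 0.3853
s16 150 top z [0.1233 0.1251] n -0.0244 0.0257
(-0.028, -0.018) 14 along mean 0.3868 z max 0.1141
(-0.018, -0.006) 20 along mean 0.3865 z max 0.1217
(-0.006, 0.006) 24 along mean 0.3855 z max 0.1254
(0.006, 0.018) 43 along mean 0.3856 z max 0.1265
(0.018, 0.028) 49 along mean 0.3858 z max 0.1168
low legs along 0.3862 bow along 0.3855
```

Seated, upright, square and centred: crown top at about 0.124 against 0.124 expected. I hand it in.

```bash
python3 -c "
from plant import ctrl
print(ctrl.get_state()['time'],ctrl.get_state()['contact_force'],ctrl.sign_off())"
```

```text
the job is handed in; nothing more can be done
10.7667 [-0.56431136 -0.50970022 -0.473003  ] None
```

The fitting U-bolt is seated astride the exhaust pipe, both legs through the bracket holes, and released. I handed the job in at 10.8 s and have no verdict.

**What I did:**
- **Choice:** I took the wider grey U-bolt. Its leg spacing measured about 43 mm; the other grey one measured 35 mm.
- **Fitting:** I gripped it by the outer sides of the legs and stood it upright over the pipe. I lined it up with the two bracket holes in the wrist image and lowered it until the crown met the pipe with about 11 N.
- **Release:** I opened the fingers and backed straight up.

**Last checks, from wrist and side depth:**
- **Height:** the crown top is at about 124 mm, one rod thickness above the pipe top.
- **Across the pipe:** the legs are within about 1 mm of centred.
- **Upright and square:** the bow and the lower legs agree to about 1 mm along the pipe, so tilt and turn are small.
- **Other items:** the smaller U-bolt, blocks and tools show no visible movement, and the gripper stands clear of everything. I checked this by eye in the camera pictures, not by measurement.

**Disagreements:**
- My grip-based estimate of the U-bolt's height was about 3 mm too high when it touched the pipe; I relied on the camera.
- The pipe axis read about 0.7 mm lower than stated, which is within the calibration error.
- The thread ends below the bracket were not directly in view.

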